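# Park the index plunger and swing the blade carrier to its load stop

### The job

Get the blade jig ready for loading. Take the wooden-handled sanding block that stands in the way off the jig and set it down (do not drop it) in the empty blue tub; pull the jig's red sprung T-knob up, twist it anticlockwise into its yellow rest notch so that it stays up by itself, and only then swing the blade carrier by its black handle all the way round against its rubber stop and let go. The carrier must not run into the sanding block, the knob must still be parked up in its notch at the end, and everything else on the bench stays where it is.

Things in the scene. Friction and masses are not known exactly. Their poses are not given: they have to be found in the camera images.
- fixture: The swing jig, fixed to the bench (pose varies): green base plate 10 mm thick, x -170 to +75 and y -100 to +100 mm in its own frame. Origin: on the bench, on the vertical pivot axis of the blade carrier; z up. The carrier starts along +y and swings through -x to the stop. A grey bracket (pillar at x 50, y 65 mm, up to 60 mm high) holds the plunger.
- rest_ring (a point): Centre of the top of the steel castle ring under the T-bar (radius 24 mm, top 80 mm above the bench), at x 0, y 65 mm of the fixture: deep slot, and shallow yellow rest notches 60 degrees anticlockwise of it.
- stop_post (a point): Top centre of the black rubber stop post (radius 10 mm, 54 mm high), at x -94, y -82 mm of the fixture.
- carrier (a joint): Carrier angle about the vertical pivot, rad, anticlockwise from above. 0 (play about 0.02): locked by the plunger, along the fixture's +y. 2.0: hard against the stop. Turns only while joint plunger is above 0.010; stays where left (about 2 N at the handle). Aluminium bar 44 mm wide, 182 mm long from the pivot, 28 to 40 mm above the bench; blade blank on its leading side, 18 to 44 mm high.
- carrier_handle (a point): Grip point on the carrier's upright round black handle (diameter 24 mm, from 40 to 115 mm above the bench), 155 mm from the pivot; the point is on the handle's axis 98 mm above the bench.
- plunger (a joint): Plunger height, m. 0: down, nose locks the carrier. Sprung downward: about 8 N to start it up, about 14 N when 0.020 up; end of travel 0.026. Its cross pin clears the castle ring above 0.0195; only then can it be twisted. Parked in the rest notch it stands at about 0.0145.
- tknob (a joint): Twist of the T-knob, rad, anticlockwise from above; 0 at the start (bar over the deep slot), end of travel 1.25. The 4.5 mm deep yellow rest notch is at 1.047 (60 degrees): twisted there, lowered and let go, it stays up. It turns easily.
- tknob_grip (a point): Centre of the plunger's red T-bar: bar 76 mm long (this frame's x axis), 16 mm wide (y), 22 mm high (z); 116 mm above the bench while the plunger is down. A stem of diameter 13 mm is below the bar. The bar turns and rises with the knob.
- block: Loose sanding block, about 0.35 kg, standing on the jig's base plate in the carrier's sweep: cork base 120 mm (x) x 64 mm (y) x 22 mm high, with an upright dark wooden grip rib 100 mm (x) x 28 mm (y) from 22 up to 90 mm. Origin: centre of its underside, z up.
- block_grip (a point): Point in the wooden rib of the sanding block, 77 mm above its underside, on its centre.
- blue_tub: Empty blue open tub, fixed, 220 mm (x) x 170 mm (y) x 80 mm high, walls and floor 5 mm. Origin: centre of its underside. It may stand left or right, swapping with the red tub.
- red_tub: Red open tub of the same size and origin, fixed, full of steel blade blanks; leave it alone.
- oil: Loose yellow oil bottle, diameter 64, 170 mm high, origin centre of underside; bystander.
- jar: Loose clear jar, diameter 68, 90 mm high, origin centre of underside; bystander.
- can: Loose metal can, diameter 66, 110 mm high, origin centre of underside; bystander.
- mug: Loose white mug, diameter 76, 90 mm high, origin centre of underside; bystander.
- wrench: Loose wrench 180 mm long lying on the bench beyond the jig, origin under its middle; bystander.
Things that resemble listed ones, but are neither listed nor needed, are in the scene too. There is more than one size of the block; the job needs the larger.

How it is judged:
On the way, in this order (a step that is already met when the one before it is completed fails the run):
1. the T-knob is parked up in its rest notch and let go (value of joint plunger between 0.012 and 0.017 m and value of joint tknob between 0.85 and 1.24 rad and contact force between the fingers and tknob below 0.3 N), for 0.2 s.
2. the carrier is swung round against its stop (value of joint carrier above 1.94 rad), for 0.2 s.
At the end, for the whole second after the job is handed in: The plunger stands in its rest notch (joint plunger 12 to 17 mm, tknob 0.85 to 1.24 rad), the carrier is within 0.06 rad of its stop and still, and the sanding block rests inside the blue tub (grip point within the tub's walls, underside less than 60 mm above the bench) (value of joint plunger between 0.012 and 0.017 m and value of joint tknob between 0.85 and 1.24 rad and value of joint carrier above 1.94 rad and velocity of joint carrier between -0.05 and 0.05 rad/s and x of block_grip in the frame of blue_tub between -0.1 and 0.1 m and y of block_grip in the frame of blue_tub between -0.078 and 0.078 m and z of block in the frame of blue_tub below 0.06 m and linear speed of block below 0.02 m/s); the robot touches nothing.
It fails at once if the carrier runs into the sanding block (contact force between carrier and block above 3 N).
It fails at once if the sanding block is dropped (falls loose faster than 0.8 m/s, about 3 cm) (linear speed of block above 0.8 m/s and contact force between the fingers and block below 0.3 N).
It fails at once if a bystander is shifted by more than 30 mm (distance of any of oil, jar, can, mug, wrench from where it was at the start of the episode above 0.03 m).
It also fails if it takes over 72 s, if anything falls off the work surface, if the arm or the gripper's body presses on something with over 40 N, if the wrist force passes 120 N, or if a joint passes its speed limit or range.

### The arm

A 6-joint arm with a two-finger parallel gripper is mounted at the origin on the work surface. World frame = base frame: x ahead of the robot, y to its left, z up, the work surface at z = 0. Lengths are in m, angles in rad, forces in N, time in s.
With the tool pointing down it reaches from about 0.325 to 0.775 m from the base axis. Payload 5.5 kg.
Tool frame: the origin (TCP) lies between the finger pads; the fingertips stand 8 mm ahead of it and the grasp point (between the pads) lies 11 mm behind it (tcp_to_tips is the distance from the TCP to the fingertips, in m); z points along the fingers, y is the line along which they close (so a half turn about z gives the same grasp; the last joint's range is limited). The gripper opens to 88 mm and grips with 3 to 60 N. Pads are 20 mm wide; open, the fingers measure 115 mm over their backs; the gripper's body (75 mm by 178 mm) begins 61 mm behind the grasp point.
Start: joints at [1.091, 0.091, 1.231, -0, 1.82, -0.057], TCP at [0.246, 0.547, 0.231] pointing down, gripper open.
Joint ranges: [-2.87, 2.87], [-0.86, 2.18], [0.17, 2.46], [-1.51, 4.65], [0.06, 2.69], [-2.65, 2.65]. Speed limits (rad/s): [2.57, 2.57, 3.01, 3.14, 3.14, 3.14].

### API

Orientations are given as a unit quaternion [w, x, y, z].
In Python, from bench import * gives the robot as it stands. Calls block until the motion is done:
- move_to(position, orientation): joint-space move of the TCP to a pose.
- move_l(position, speed=0.15, orientation=None): straight line of the TCP; orientation=None keeps the orientation; speed is the mean speed in m/s.
- movej(angles): joint-space move.
- gripper_open() and close(): open the fingers fully, or close them until they stop; the grip force is fixed at half the most.
- hold(seconds).
- inverse_kinematics(position, orientation): joint angles nearest the present ones, or None.
- state(): the state.
- get_image(name): name is "side" or "top" or "wrist"; returns a dict with "frame" (480x640x3 uint8, blue, green, red), "depth" (480x640 float32, m along the optical axis (not along the pixel's ray), 0 where there is no reading), "camera_matrix" (3x3 intrinsics, pixels), "view" (4x4, takes a point from world to camera coordinates). Camera axes: x right, y up, looking along -z (the intrinsics and any distortion apply to the point x, -y, -z); pixel columns grow to the right and rows downward; lengths in m; the calibration is good to about 2 mm. The wrist camera is an equidistant fisheye: a pixel r from the principal point sees the ray r / f radians off the axis. A picture is of the moment at which its call begins.
A pose or a line that the arm cannot do raises IKError and nothing moves.
- job_done(): hands the job in; it is judged then, once.
The state is a dict: "time": time; "joint_pos": joint angles; "dq": joint speeds; "joint_torque": joint torques, N m; "ee_pos": TCP position; "ee_rot": TCP orientation; "ft_force": force on the tool from outside, world axes, zero at the start; "moment": the same for the moment, N m; "finger_gap": finger opening in m; "finger_force": force on a finger pad.
Only numpy, scipy, OpenCV 4.12 (cv2) and the standard library are available. Lean on these libraries where they do the work, as an engineer would, in place of code of your own. Each camera call takes 0.05 s, during which the arm holds its last target. There are 200 camera calls.

## Working session

There is one attempt and no reset: what is moved stays moved. The work goes in short steps, each a Python script; the robot and the scene stay as the last script left them, time stands still between calls to the robot, and variables do not carry over. Pictures are saved under pics/ and viewed, at most 10 in all, crops included, and the job is handed in when it is done.

```bash
ls; mkdir -p pics
cat > h.py <<'E'
from bench import *
import numpy as np, cv2
def cloud(im):
    """world xyz per pixel from depth (pinhole cameras)"""
    d=im["depth"]; K=np.array(im["camera_matrix"]); V=np.array(im["view"])
    v,u=np.mgrid[:480,:640]
    p=np.stack([(u-K[0,2])/K[0,0]*d,-(v-K[1,2])/K[1,1]*d,-d,np.ones_like(d)],-1)
    return (p@np.linalg.inv(V).T)[...,:3]
E
python3 - <<'E'
from h import *
for n in("top","side"):
    im=get_image(n); np.savez("pics/%s0.npz"%n,**im); cv2.imwrite("pics/%s0.png"%n,im["frame"])
    print(n,np.round(im["camera_matrix"],1).tolist(),np.round(im["view"],3).tolist(),im.keys())
print(state())
E
```

```text
pics
top [[467.0, 0.0, 318.8], [0.0, 467.0, 246.8], [0.0, 0.0, 1.0]] [[-0.028, -1.0, -0.012, 0.017], [0.987, -0.03, 0.161, -0.59], [-0.161, -0.007, 0.987, -1.182], [0.0, 0.0, 0.0, 1.0]] dict_keys(['frame', 'depth', 'camera_matrix', 'view'])
side [[515.8, 0.0, 315.7], [0.0, 515.8, 243.0], [0.0, 0.0, 1.0]] [[0.92, -0.391, 0.007, -0.531], [0.289, 0.691, 0.662, -0.229], [-0.263, -0.607, 0.749, -1.069], [0.0, 0.0, 0.0, 1.0]] dict_keys(['frame', 'depth', 'camera_matrix', 'view'])
{'time': 0.1, 'joint_pos': array([ 1.09128967e+00,  9.17824320e-02,  1.23176135e+00, -2.49262861e-06,
        1.81978162e+00, -5.66955240e-02]), 'dq': array([ 0.00062312, -0.00131366, -0.00310397,  0.00064604,  0.00082637,
        0.00037159]), 'joint_torque': array([ 2.58410975e-03, -4.47854984e+01, -4.07571065e+01,  7.00620585e-02,
        2.84795609e-02, -9.83430391e-05]), 'ee_pos': array([0.24608151, 0.54694461, 0.22962294]), 'ee_rot': array([-2.28337766e-04,  2.09834600e-01,  9.77736514e-01, -8.35741763e-04]), 'ft_force': array([-0.35029669, -1.0123075 ,  0.66369648]), 'moment': array([-0.01868674,  0.01068393,  0.01282437]), 'finger_force': 0.0, 'finger_gap': 0.0880785937865866}
```

View pics/top0.png

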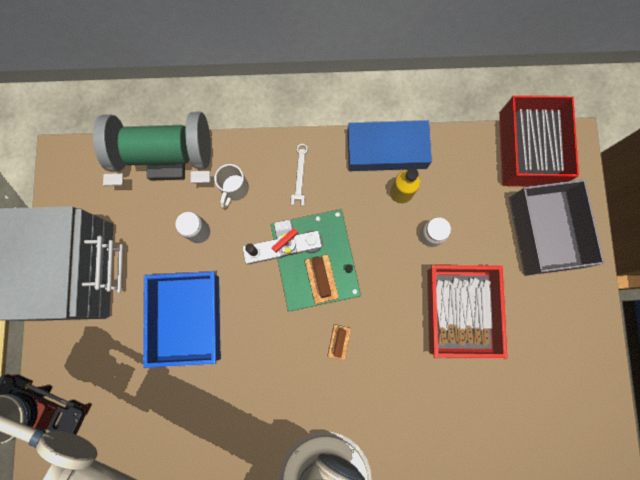

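View pics/side0.png

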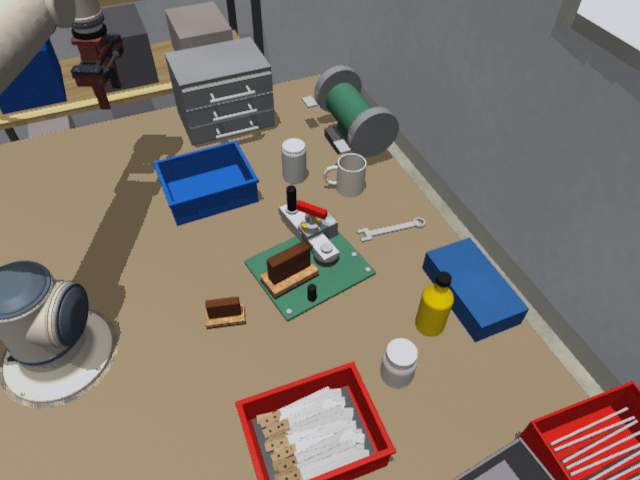

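The top view shows the blue tub at (180,320), handle (251,249), red T-bar (285,240), pivot (313,241), big block (321,278), stop (349,268) and the decoy small block (340,342). The side view agrees. I'll measure these with masks and depth.

```bash
cat > m.py <<'E'
from h import *
def load(n): return dict(np.load(f"pics/{n}0.npz"))
def rep(name,P,m,zmin,zmax):
    Q=P[m&(P[...,2]>zmin)&(P[...,2]<zmax)]
    if len(Q)<5: print(name,"few",len(Q)); return
    (c,s,a)=cv2.minAreaRect((Q[:,:2]*1000).astype(np.float32))
    print(name,len(Q),"mean",np.round(Q.mean(0),4),"rect",np.round(c,1),np.round(s,1),round(a,1),"z",np.round(np.percentile(Q[:,2],[2,50,98]),3))
    return Q
for n in("top","side"):
    im=load(n);P=cloud(im);hsv=cv2.cvtColor(im["frame"],cv2.COLOR_BGR2HSV)
    H,S,V=[hsv[...,i].astype(int) for i in range(3)]
    R=lambda x0,x1,y0,y1:(P[...,0]>x0)&(P[...,0]<x1)&(P[...,1]>y0)&(P[...,1]<y1)
    jig=R(.3,.75,-.15,.25)
    print(n)
    rep("green",P,jig&(H>60)&(H<90)&(S>90),.004,.016)
    rep("red",P,jig&((H<6)|(H>174))&(S>180)&(V>120),.11,.14)
    rep("handle",P,jig&(V<60),.108,.122)
    rep("stop",P,R(.45,.75,-.15,-.02)&(V<60),.045,.06)
    rep("rib",P,R(.4,.75,-.15,.1)&(V<130)&((H<20)|(H>170)),.092,.108)
    rep("blue",P,R(.3,.65,.15,.5)&(H>105)&(H<125)&(S>150),.07,.09)
    rep("blue all",P,R(.3,.65,.15,.5)&(H>105)&(H<125)&(S>150),.00,.09)
E
python3 m.py
```

```text
top
green 3656 mean [0.5587 0.0021 0.0099] rect [563.4  11.4] [240.5 195.6] 10.3 z [0.005 0.01  0.015]
red 101 mean [0.5988 0.0827 0.1254] rect [598.2  83.4] [13.3 69.8] 41.6 z [0.115 0.126 0.131]
handle few 1
stop 21 mean [ 0.5301 -0.0753  0.053 ] rect [530.1 -76.2] [13.  12.6] 86.6 z [0.047 0.053 0.058]
rib 428 mean [ 0.5077 -0.0033  0.0997] rect [538.8  15.8] [170.6  54.5] 31.7 z [0.095 0.1   0.105]
blue 1307 mean [0.4105 0.3522 0.079 ] rect [413.7 355.4] [228.1 179.8] 1.3 z [0.072 0.079 0.085]
blue all 6328 mean [0.412  0.37   0.0251] rect [413.7 355.4] [228.1 179.8] 1.3 z [0.001 0.007 0.083]
side
green 3413 mean [ 0.5652 -0.0231  0.0095] rect [563.5   8.2] [244.  201.8] 10.3 z [0.006 0.01  0.013]
red 164 mean [0.5985 0.079  0.126 ] rect [598.5  79.5] [18.1 74. ] 37.4 z [0.122 0.126 0.129]
handle 57 mean [0.5819 0.1656 0.1132] rect [582.5 166. ] [22.6 19.3] 69.3 z [0.109 0.114 0.117]
stop 164 mean [ 0.5037 -0.0489  0.0521] rect [511.2 -42.7] [ 48.5 102.4] 47.6 z [0.045 0.052 0.059]
rib 502 mean [ 0.5075 -0.0096  0.0987] rect [538.7  11.8] [175.3  58. ] 34.6 z [0.092 0.099 0.103]
blue 1162 mean [0.4139 0.3435 0.0779] rect [414.  352.1] [228.1 186.8] 1.4 z [0.071 0.078 0.083]
blue all 5730 mean [0.4165 0.3591 0.0375] rect [426.6 352.4] [254.  186.4] 1.6 z [0.002 0.035 0.082]
```

```bash
cat >> h.py <<'E'
def down(phi):
    "tool down, closing line (tool y) at world angle phi (rad)"
    a=(phi+np.pi/2)/2; return [0,float(np.cos(a)),float(np.sin(a)),0]
def best(pos,phi):
    "of the two half-turn equivalent grasps, the one with the last joint nearest 0"
    c=[]
    for k in(-1,0,1):
        q=down(phi+k*np.pi)
        try: j=inverse_kinematics(list(pos),q)
        except Exception: j=None
        if j is not None: c.append((abs(j[5]),phi+k*np.pi,np.round(j,2)))
    return sorted(c,key=lambda t:t[0])
def wcloud(im):
    d=im["depth"]; K=np.array(im["camera_matrix"]); V=np.array(im["view"])
    v,u=np.mgrid[:480,:640]
    x=(u-K[0,2])/K[0,0]; y=(v-K[1,2])/K[1,1]; r=np.hypot(x,y)+1e-9
    t=np.tan(np.minimum(r,1.4))/r*d
    p=np.stack([x*t,-y*t,-d,np.ones_like(d)],-1)
    return (p@np.linalg.inv(V).T)[...,:3]
def rep(name,P,m,zmin,zmax):
    m=(m&(P[...,2]>zmin)&(P[...,2]<zmax)).astype(np.uint8)
    n,L,st,_=cv2.connectedComponentsWithStats(m)
    if n<2: print(name,"none"); return
    Q=P[L==1+np.argmax(st[1:,4])]
    c,s,a=cv2.minAreaRect((Q[:,:2]*1000).astype(np.float32))
    if s[0]<s[1]: a+=90
    print(name,len(Q),"mean",np.round(Q.mean(0),4),"rect",np.round(c,1),np.round(sorted(s),1),"long axis",round((a+90)%180-90,1))
def look(P,im):
    H,S,V=[a.astype(int) for a in cv2.split(cv2.cvtColor(im["frame"],cv2.COLOR_BGR2HSV))]
    jig=(abs(P[...,0]-.55)<.2)&(abs(P[...,1]-.05)<.2)
    rep("red",P,jig&((H<6)|(H>174))&(S>180)&(V>100),.11,.16)
    rep("handle",P,jig&(V<70)&(P[...,1]>.12),.108,.122)
    rep("rib",P,jig&(P[...,0]<.59)&(P[...,1]<.06)&(V<150)&((H<20)|(H>165)),.09,.11)
    rep("stop",P,jig&(V<60)&(P[...,1]<-.05),.047,.06)
    rep("green",P,jig&(H>60)&(H<90)&(S>90),.004,.016)
    rep("blue",P,(P[...,1]>.15)&(P[...,0]<.6)&(H>105)&(H<125)&(S>150),.07,.09)
E
python3 - <<'E'
from h import *
for n in("top","side"):
    im=dict(np.load(f"pics/{n}0.npz")); print(n); look(cloud(im),im)
d=np.deg2rad
yaw=d(10.3)
for n,p,f in(("block",(.508,-.003,.2),d(110)),("tub",(.413,.354,.2),d(91)),("knob0",(.598,.082,.105),d(40)),("knob1",(.598,.082,.13),d(100)),
  ("h0",(.582,.169,.09),yaw),("hend",(.61+.155*np.cos(yaw+d(204.6)),.018+.155*np.sin(yaw+d(204.6)),.09),yaw+d(114.6))):
    print(n,best(p,f))
move_to([.53,.03,.35],down(d(20)+np.pi/2*0+d(90)))
im=get_image("wrist"); np.savez("pics/w1.npz",**im); cv2.imwrite("pics/w1.png",im["frame"])
print("wrist",im["camera_matrix"][0],state()["time"]); look(wcloud(im),im)
E
```

```text
top
red 101 mean [0.5988 0.0827 0.1254] rect [598.2  83.4] [13.3 69.8] long axis -48.4
handle 20 mean [0.5828 0.1755 0.1146] rect [582.  175.6] [10.  18.1] long axis -17.2
rib 440 mean [ 0.507  -0.004   0.0996] rect [507.9  -4. ] [27.8 98.6] long axis 11.9
stop 20 mean [ 0.5304 -0.0753  0.0534] rect [530.1 -76.2] [12.6 13. ] long axis 86.6
green 3622 mean [0.5582 0.0012 0.0099] rect [563.4  11.4] [195.6 240.5] long axis 10.3
blue 1328 mean [0.4087 0.3531 0.079 ] rect [413.6 355.4] [179.8 228.3] long axis 1.3
side
red 275 mean [0.5971 0.0765 0.1228] rect [598.5  78.8] [19.7 75.2] long axis -51.2
handle 58 mean [0.5819 0.1658 0.1132] rect [582.5 166. ] [19.3 22.6] long axis 69.3
rib 517 mean [ 0.5056 -0.0118  0.0982] rect [506.1  -7.9] [ 32.2 100.4] long axis 12.4
stop 61 mean [ 0.532  -0.0825  0.052 ] rect [532.1 -82. ] [15.3 20.3] long axis 67.1
green 3413 mean [ 0.5652 -0.0231  0.0095] rect [563.5   8.2] [201.8 244. ] long axis 10.3
blue 1171 mean [0.4129 0.344  0.0779] rect [414.  352.1] [186.5 228.7] long axis 1.6
block [(np.float64(1.1488469997780824), np.float64(-1.2217304763960
[... 1701 characters left out ...]
  1.58,  0.75])), (np.float64(2.394987699114857), np.float64(2.1799162357409174), array([-0.22, -0.2 ,  1.76, -0.  ,  1.58, -2.39]))]
wrist [371.64829954   0.         321.76554061] 2.3083
red 846 mean [0.5977 0.0829 0.1284] rect [598.4  82.9] [14.9 74.5] long axis -49.5
handle 36 mean [0.5837 0.1609 0.1134] rect [584.5 161.2] [ 3.7 13.3] long axis 13.6
rib 2230 mean [ 0.5063 -0.0051  0.1013] rect [507.1  -5. ] [28.6 98.4] long axis 11.8
stop 187 mean [ 0.5317 -0.0769  0.055 ] rect [531.7 -77.2] [17.5 17.8] long axis -71.1
green 14654 mean [0.553  0.0015 0.0117] rect [563.4  10.7] [198.7 243.4] long axis 10.3
blue 4095 mean [0.4095 0.3426 0.0798] rect [413.5 354.3] [181.2 230.3] long axis 1.5
```

View pics/w1.png

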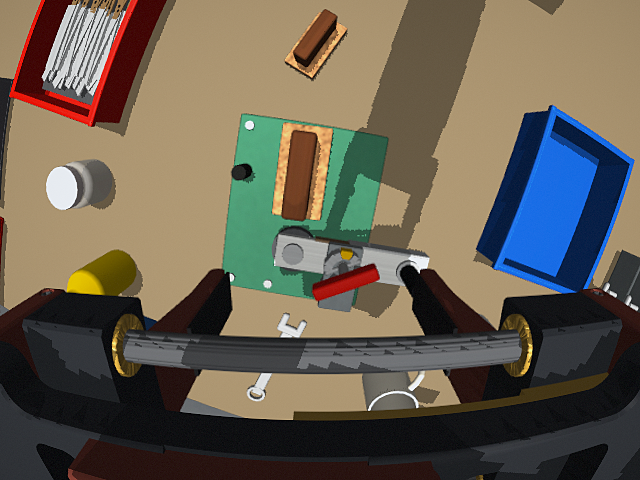

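Everything is visible and agrees across the views: rib (300,175), T-bar (345,282), handle (405,270), tub (555,200). Moving the block.

Run:
```python
from h import *
d=np.deg2rad
q=down(d(101.8))
move_to([.507,-.005,.17],q)
move_l([.507,-.005,.070],.12)
close(); s=state(); print("gap",s["finger_gap"],s["finger_force"])
move_l([.507,-.005,.24],.15); s=state(); print("gap",s["finger_gap"],s["finger_force"],s["ft_force"],s["time"])
qt=down(d(91.4))
move_l([.4135,.354,.24],.22,qt)
im=get_image("wrist"); cv2.imwrite("pics/w2.png",im["frame"])
move_l([.4135,.354,.085],.15)
move_l([.4135,.354,.067],.04); s=state(); print(s["ft_force"],s["finger_gap"],s["time"])
```

```text
gap 0.027956280316534184 29.990065097808838
gap 0.027732006284164654 29.989196062088013 [ 0.2172206   0.17417795 -2.83329881] 6.2917
[ 0.64725602  0.23280747 -2.94570761] 0.028105797878249832 9.9583
```

View pics/w2.png

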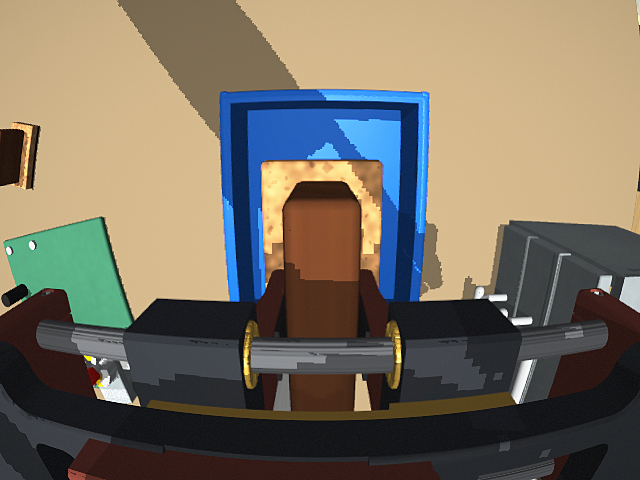

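The block hangs straight and centred over the blue tub (tub spans (220–430, 90–300)). Lowering to contact, releasing, then gripping the knob.

Run:
```python
from h import *
d=np.deg2rad
z=.067
while state()["ft_force"][2]<-.8 and z>.060:
    z-=.001; move_l([.4135,.354,z],.02)
print("contact z",z,state()["ft_force"])
gripper_open(); move_l([.4135,.354,.24],.2)
move_to([.5984,.0828,.20],down(d(40.5)))
move_l([.5984,.0828,.106],.1)
close(); hold(.1); s=state(); print("gap",s["finger_gap"],s["finger_force"],s["ft_force"],s["ee_pos"],s["time"])
move_l([.5984,.0828,.1285],.04); s=state(); print("up",s["ft_force"],s["ee_pos"],s["finger_gap"],s["time"])
im=get_image("side"); np.savez("pics/s3.npz",**im);cv2.imwrite("pics/s3.png",cv2.resize(im["frame"][150:330,220:420],None,fx=3,fy=3))
look(cloud(im),im)
```

```text
contact z 0.064 [-2.31294177 -2.27165684  5.2209325 ]
gap 0.01596754934468453 29.99878317117691 [ 2.00847209  1.67831153 -0.118689  ] [0.59863876 0.08305195 0.10600626] 16.3083
up [  7.16828149   2.30415598 -13.19553746] [0.59838605 0.08303478 0.12536726] 0.01607514653794008 17.025
red 80 mean [0.6131 0.0618 0.1445] rect [612.3  63.8] [17.8 36. ] long axis -62.9
handle none
rib none
stop 57 mean [ 0.5319 -0.0824  0.0529] rect [532.2 -81.8] [15.2 20.6] long axis 67.3
green 5392 mean [ 0.5473 -0.0079  0.0095] rect [563.7   7.6] [201.4 243.9] long axis 10.0
blue 1152 mean [0.4138 0.3438 0.0778] rect [414.4 351.4] [187.4 228.4] long axis 1.2
```

View pics/s3.png

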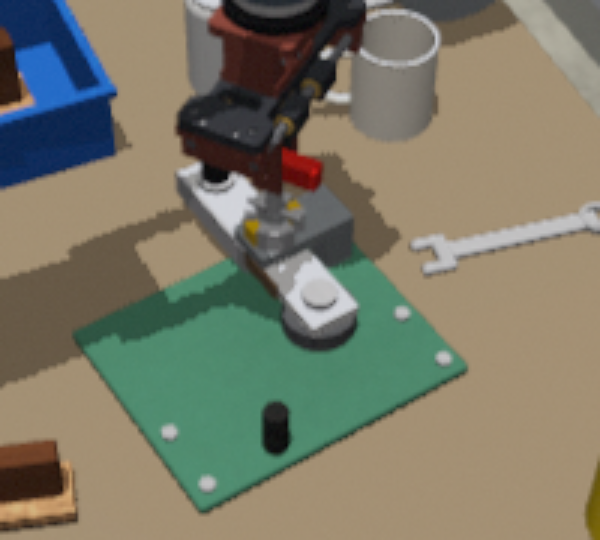

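The bar is lifted but the arm gives about 3 mm (rise 19.4 mm). I'll raise a bit more, then twist.

Run:
```python
from h import *
d=np.deg2rad
z=.1285
while state()["ee_pos"][2]<.1284 and z<.135:
    z+=.001; move_l([.5984,.0828,z],.03)
s=state(); print("up",z,s["ee_pos"],s["ft_force"])
for a in(12,24,36,48,61):
    move_to([.5984,.0828,z],down(d(40.5+a))); s=state()
    print(a,np.round(s["ee_pos"],4),np.round(s["ft_force"],1),np.round(s["moment"],2),s["time"])
    if abs(s["moment"][2])>1.0: print("stuck"); break
```

```text
up 0.1325 [0.59836124 0.08301433 0.12896711] [  7.54237604   2.20998144 -14.66783784]
12 [0.5984 0.0831 0.129 ] [  9.    2.4 -14.1] [ 0.54 -1.64  0.01] 18.3917
24 [0.5984 0.0831 0.1289] [  8.    2.8 -13.8] [ 0.44 -1.62  0.03] 18.7083
36 [0.5984 0.0831 0.1289] [  8.4   4.  -15.8] [ 0.46 -1.69  0.04] 19.025
48 [0.5984 0.0831 0.1289] [  7.7   3.9 -14.9] [ 0.53 -1.64  0.05] 19.3417
61 [0.5984 0.0832 0.1289] [  7.4   3.4 -16. ] [ 0.5  -1.62  0.04] 19.675
```

Run:
```python
from h import *
z=.1325
while z>.114 and state()["ft_force"][2]<-1:
    z-=.001; move_l([.5984,.0828,z],.03)
s=state(); print(z,s["ee_pos"],np.round(s["ft_force"],1))
gripper_open(); hold(.3); s=state(); print(np.round(s["ft_force"],1),s["finger_gap"])
move_l([.5984,.0828,.26],.2)
im=get_image("wrist"); cv2.imwrite("pics/w4.png",im["frame"]); look(wcloud(im),im)
im=get_image("side"); look(cloud(im),im); print(state()["time"])
cv2.imwrite("pics/s4.png",cv2.resize(im["frame"][150:330,220:420],None,fx=3,fy=3))
```

```text
0.1195 [0.59861123 0.08316232 0.12023055] [2.7 3.9 1.3]
[ 0.4 -0.4  0.9] 0.08767269048328435
red 1878 mean [0.5971 0.083  0.1426] rect [598.3  83.5] [14.9 74.3] long axis 11.2
handle 575 mean [0.5817 0.1701 0.116 ] rect [582.1 170.8] [22.  22.2] long axis 24.4
rib none
stop 289 mean [ 0.5324 -0.0761  0.0547] rect [532.2 -77. ] [18.1 19.3] long axis 59.1
green 28757 mean [0.5453 0.0024 0.0116] rect [563.4  11. ] [198.9 243.9] long axis 10.2
blue 4900 mean [0.4305 0.3232 0.0799] rect [413.7 354.6] [181.4 230.6] long axis 1.4
red 157 mean [0.5977 0.079  0.14  ] rect [598.6  79.7] [18.  71.8] long axis 11.0
handle 57 mean [0.5821 0.166  0.1138] rect [582.1 168.4] [19.4 23.6] long axis 85.8
rib none
stop 56 mean [ 0.5321 -0.0822  0.0528] rect [532.5 -81. ] [15.2 18. ] long axis 67.5
green 5371 mean [ 0.5472 -0.0078  0.0095] rect [563.3   8.1] [200.5 244.3] long axis 10.3
blue 1157 mean [0.4137 0.3446 0.0776] rect [414.7 352.1] [187.3 228.8] long axis 1.2
25.3583
```

View pics/s4.png

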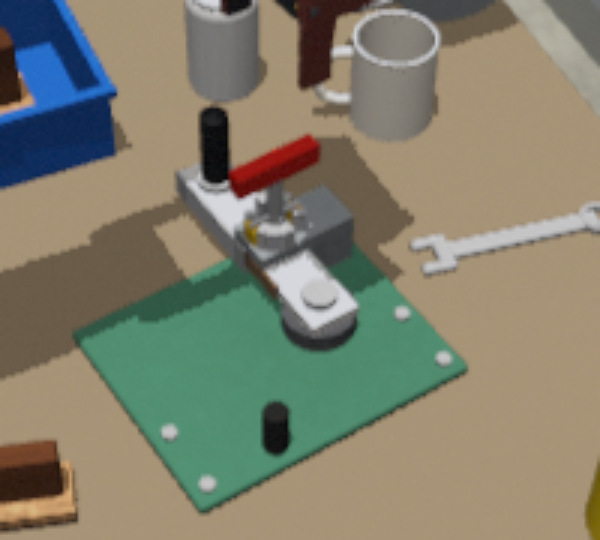

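The knob is parked: bar top 14.2 mm higher, twisted 60.6°, fingers clear. Now swinging the carrier.

Run:
```python
from h import *
c=np.array([.610,.0188]); r=.1545; a0=np.deg2rad(100.4)
pose=lambda t,z:[*(c+r*np.array([np.cos(a0+t),np.sin(a0+t)])),z]
phi=lambda t:np.deg2rad(10.3)+t
move_to(pose(0,.26),down(phi(0)))
move_l(pose(0,.15),.2); move_l(pose(0,.087),.1)
close(); s=state(); print("gap",s["finger_gap"],np.round(s["ft_force"],1))
for i,t in enumerate(np.linspace(0,2.01,22)[1:]):
    move_l(pose(t,.087),.08,down(phi(t))); s=state(); f=s["ft_force"]
    if i%4==0 or t>1.8: print(round(t,2),np.round(f,1),np.round(s["ee_pos"],3))
    if np.hypot(f[0],f[1])>25: print("high force"); break
hold(.3); s=state()
e=s["ee_pos"][:2]-c; print("angle",(np.arctan2(e[1],e[0])-a0)%(2*np.pi),np.round(s["ft_force"],1),s["time"])
```

```text
gap 0.02351268937323049 [ 1.3  0.3 -0.5]
0.1 [-0.8 -0.3 -0.2] [0.567 0.167 0.087]
0.48 [ 0.1 -1.2 -2. ] [0.516 0.141 0.087]
0.86 [ 4.3 -4.1 -4.4] [0.477 0.097 0.087]
1.24 [ 5.2 -1.5 -5.2] [0.458 0.042 0.087]
1.63 [ 5.3 -1.2 -4.4] [ 0.461 -0.017  0.087]
1.82 [ 4.6  0.7 -4.2] [ 0.47  -0.045  0.087]
1.91 [ 5.7  1.2 -4.8] [ 0.477 -0.058  0.087]
2.01 [-0.4  6.  -1.9] [ 0.484 -0.069  0.087]
angle 1.995776455602578 [ 0.7  6.3 -1.9] 36.675
```

Run:
```python
from h import *
gripper_open(); hold(.2); p=state()["ee_pos"]
move_l([p[0],p[1],.28],.2)
move_to([.45,.2,.35],down(np.deg2rad(100)))
im=get_image("top"); cv2.imwrite("pics/t5.png",im["frame"])
im=get_image("side"); cv2.imwrite("pics/s5.png",im["frame"]); P=cloud(im); look(P,im)
V=im["frame"].max(2); rep("handle2",P,(V<70)&(abs(P[...,0]-.48)<.06)&(abs(P[...,1]+.07)<.06),.106,.122)
s=state(); print(s["ft_force"],s["time"])
```

```text
red 214 mean [0.5968 0.0774 0.1384] rect [598.4  79.7] [17.  75.3] long axis 11.2
handle none
rib 1 mean [ 0.4761 -0.079   0.1053] rect [476.1 -79. ] [0. 0.] long axis 0.0
stop 56 mean [ 0.5318 -0.0829  0.0526] rect [532.1 -82.1] [15.6 21.1] long axis 41.6
green 4226 mean [0.558  0.0034 0.0094] rect [563.7   7.5] [200.9 243.8] long axis 10.1
blue 1152 mean [0.4134 0.3444 0.0777] rect [414.4 350.9] [187.1 228.6] long axis 1.2
handle2 96 mean [ 0.4825 -0.0743  0.1133] rect [482.7 -73.7] [21.9 22.8] long axis 27.3
[ 0.03407498 -0.46347033  0.18282366] 40.2667
```

View pics/s5.png

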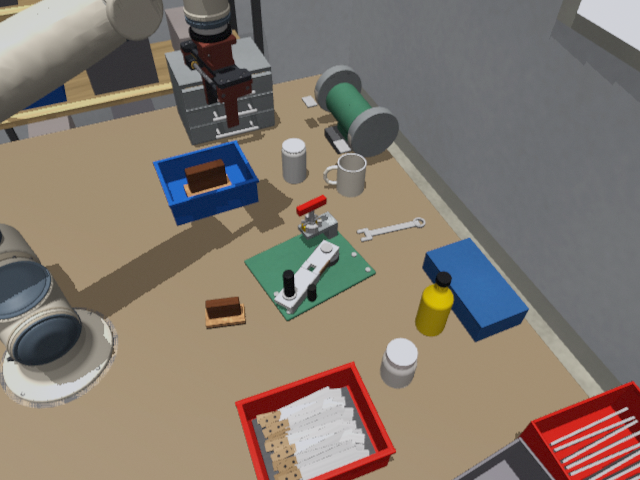

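The block sits in the blue tub (207,180), the knob is parked up at (312,206), the carrier is against the stop (312,293), and the bystanders have not moved.

```bash
python3 -c "
from h import *
print(job_done())"
```

```text
the job is handed in; nothing more can be done
None
```

The job is handed in: the sanding block is in the blue tub, the T-knob is parked in its rest notch, and the carrier is against its stop, all confirmed in the last camera view; the hand-in call did not report a verdict.

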